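Set the grinder speed lever to its third click and start it

TASK

With a fingertip only, never gripping it, push the red lever on the grey speed box along its slot away from its parked end, gently and click by click, and stop when it has dropped into the third click, without letting it run over into the fourth. Then press the green start button down with a fingertip, let it come up again and move clear. Do not press the red stop button, do not press start while the lever is anywhere else, and leave the tube, the steel blank and the jar where they stand.

Things in the scene. Friction and masses are not known exactly. Their poses are not given: they have to be found in the camera images.
- speedbox: grey metal speed box bolted to the bench, 90 (its x) x 200 (its y) x 50 mm high, with a 12 mm wide black slot in a bright plate on top, along its y, from y = -51 to +51 mm. Origin: centre of its underside; z up. The lever is pushed towards the box's +y.
- lever (a joint): how far the red lever has slid from its parked end towards the box's +y (m), 0 to 0.081 (end stop). Free (under 2 N, no click) from 0 to about 0.015, where it is parked. Then four sprung clicks with seats at 0.032, 0.048, 0.064 (the third) and 0.080, each behind a ridge with its crest 0.008 before the seat. Past a crest the lever jumps forward off the finger into the seat and stays.
- lever_knob (a point): centre of the lever's red block knob, 92 mm above the bench, at box x = 0, y = -40 mm + lever value. Knob 34 (box x) x 20 (box y) x 36 mm high; its underside is 24 mm above the box's top, on a thin 16 x 8 mm stem. Axes as the box's. Pushing it over a ridge takes about 5 to 8 N, falling to nothing at the crest.
- start_top (a point): top centre of the green start button (36 mm wide) on its own grey box, 70 x 70 x 35 mm, bolted to the bench; pressed straight down
- start (a joint): green start button: 0 up, 0.006 m fully down; sprung, about 5 N to push fully down; counts as pressed beyond 0.004
- stop_top (a point): top centre of the red stop button (36 mm wide) on a like box with a yellow plate; not to be pressed
- stop (a joint): red stop button: 0 up, 0.006 m fully down
- tube: loose steel tube offcut standing upright, 38 mm wide, 80 mm high; origin at the centre of its underside; leave alone
- blank: loose rusty flat steel blank lying flat, 75 x 28 x 6 mm; origin at the centre of its underside; leave alone
- jar: loose jar with yellow cap, 56 mm wide, 70 mm high; origin at the centre of its underside; leave alone
Mind the look-alikes: they are no part of the job. Several things have the shape of the speedbox; the one meant has the colours described above.

How it is judged:
By the outcome, as a careful person would: the job done as asked, in the order asked, and still so for the second after the job is handed in, with the robot touching nothing.
It also fails if it takes over 72 s, if anything falls off the work surface, if the arm or the gripper's body presses on something with over 40 N, if the wrist force passes 120 N, or if a joint passes its speed limit or range.

ROBOT

A 6-joint arm with a two-finger parallel gripper is mounted at the origin on the work surface. World frame = base frame: x ahead of the robot, y to its left, z up, the work surface at z = 0. Lengths are in m, angles in rad, forces in N, time in s.
With the tool pointing down it reaches from about 0.3 to 0.875 m from the base axis. Payload 6.4 kg.
Tool frame: the origin (TCP) lies midway between the tips of the shut fingers; the grasp point (between the pads) lies 19 mm behind it (ctrl.pinch_z is the distance from the TCP to the grasp point, in m); z points along the fingers, y is the line along which they close (so a half turn about z gives the same grasp; the last joint's range is limited). The gripper opens to 85 mm and grips with 20 to 120 N. Pads are 22 mm wide; open, the fingers measure 114 mm over their backs; the gripper's body (76 mm by 85 mm) begins 54 mm behind the grasp point. The pads swing forward as they close: fully open they stand 13 mm farther back than shut.
Start: joints at [1.018, 0.181, 1.607, -0, 1.354, -0.206], TCP at [0.195, 0.541, 0.231] pointing down, gripper open.
Joint ranges: [-2.99, 2.99], [-0.89, 2.07], [0.3, 2.58], [-1.14, 4.28], [0, 2.63], [-3.12, 3.12]. Speed limits (rad/s): [2.57, 2.57, 3.01, 3.14, 3.14, 3.14].

INTERFACE

Orientations are given as a unit quaternion [w, x, y, z].
In Python, from bench import ctrl gives the robot as it stands.
- The arm moves only by the tool apply_moves, never from a script. Its argument "moves" is a list of rows, each an object with "jaw": the opening, from 0 (shut) to 1 (fully open); "offset": the shift along the tool's x, y, z in mm, a list of three; "rot": the turn, a rotation vector about the tool's x, y, z in degrees, a list of three. In form: [{"jaw": jaw, "offset": [dx, dy, dz], "rot": [ax, ay, az]}, ...]. A call has exactly 5 rows; each row shifts and turns the commanded pose from where the row before left it, along the tool's axes as they then stand; what a row does not reach is not made up. A row lasts 1/8 s, in which the tool goes at most 62.5 mm and 10.7 degrees, less where a joint would pass 70% of its speed; a pose out of reach is approached as far as the arm can. A call is refused whole if a number of a shift passes 62.5 or a number of a turn 10.7, either way. A call with a gripper value outside its range is refused whole. The fingers move at their own pace and stop on an object; the grip force is fixed at half the most. Time passes only in rows, so rows that do not move let the fingers close, or fill a call up. It gives the time, the measured TCP pose, the force, the opening and the grip force at its end, in the units of the state.
- ctrl.get_obs(): the state, without advancing time (a new reading comes with each control period).
- ctrl.camera(name): name is "scene" or "top" or "wrist"; returns (picture, depth): 480x640x3 uint8, red, green, blue; 480x640 float32, m along the optical axis (not along the pixel's ray), 0 where there is no reading.
- ctrl.camera_params(name): a dict with "K" (3x3 intrinsics, pixels), "cam_to_world" (4x4, takes a point from camera to world coordinates); the wrist camera has in their place "mount" (4x4, takes a point from camera to tool coordinates, whose origin is the TCP and whose axes are the flange's). Camera axes: x right, y down, z forward; pixel columns grow to the right and rows downward; lengths in m; the calibration is good to about 2 mm. The wrist camera is an equidistant fisheye: a pixel r from the principal point sees the ray r / f radians off the axis. A picture is of the moment at which its call begins: read the wrist's pose just before it. camera_params takes no time and is no camera call.
- ctrl.hand_in(): hands the job in; it is judged then, once.
Trained networks look in the newest picture that a camera, given by its name, has taken for a name from the list of things; names that differ only in an ending like _2 or _b are one class to them, and where a whole thing is asked for, a point or a joint stands for the part that bears it (a point fixed in the world has none). Each returns a list of dicts, best first, with "score" (0 to 1); they miss things now and then, are a little off and sometimes report something else, mostly with a low value. They report only what shows in the picture. A call takes as long as a camera call. They do not tell look-alikes from the thing itself.
- ctrl.outline_of(camera, target): "region" (480x640 bool, what is visible of it) and "position" ([column, row] in pixels, amid what is visible of it).
The state is a dict: "time_s": time; "q": joint angles; "dq": joint speeds; "joint_efforts": joint torques, N m; "eef_pos": TCP position; "eef_rot": TCP orientation; "wrist_force": force on the tool from outside, world axes, zero at the start; "torque": the same for the moment, N m; "opening": opening from 0.0 (shut) to 1.0 (fully open); "grasp_force": force on a finger pad.
Only numpy, scipy, OpenCV 4.12 (cv2) and the standard library are available. Lean on these libraries where they do the work, as an engineer would, in place of code of your own. Each camera call takes 0.05 s, during which the arm holds its last target. There are 200 camera calls.

## Working session

There is one attempt and no reset: what is moved stays moved. The work goes in short steps, Python scripts to look and compute and a tool call to move; the robot and the scene stay as the last step left them, time stands still between calls to the robot, and variables do not carry over. Pictures are saved under pics/ and viewed, at most 10 in all, crops included, and the job is handed in when it is done.

Besides the shell and the picture viewer there is one more tool, called after "Emit:" as name(argument=value, ...) on one line, values as JSON. apply_moves: Moves the arm, as the interface text tells. Its arguments: {"type":"object","properties":{"moves":{"type":"array"}},"required":["moves"]}

```bash
mkdir -p pics; ls
cat > h.py <<'E'
import numpy as np, cv2
from bench import ctrl
from scipy.spatial.transform import Rotation as R
def cloud(cam):
    rgb,d=ctrl.camera(cam); p=ctrl.camera_params(cam); K=np.array(p["K"]);T=np.array(p["cam_to_world"])
    v,u=np.mgrid[:480,:640]
    P=np.stack([(u-K[0,2])*d/K[0,0],(v-K[1,2])*d/K[1,1],d],-1)@T[:3,:3].T+T[:3,3]
    P[d==0]=np.nan
    return rgb,d,P
E
python3 - <<'E'
from h import *
print(ctrl.get_obs())
out=[]
for c in ["top","scene"]:
    rgb,d,P=cloud(c); out.append(rgb); np.save(c+".npy",P); cv2.imwrite(f"pics/{c}.png",rgb[...,::-1])
    for t in ["speedbox","lever_knob","start_top","stop_top","tube","blank","jar"]:
        for r in ctrl.outline_of(c,t)[:4]:
            Q=P[r["region"]]; print(c,t,round(r["score"],2),np.round(r["position"]),np.round(np.nanmedian(Q,0),3),np.round(np.nanpercentile(Q[:,2],95),3),r["region"].sum())
E
```

```text
pics
{'time_s': 0.0, 'q': array([ 1.01769184e+00,  1.81547454e-01,  1.60795010e+00,  2.71888066e-05,
        1.35378296e+00, -2.06312031e-01]), 'dq': array([ 2.85957153e-04, -1.63616191e-03, -3.82128119e-04, -1.78618142e-04,
        5.68483784e-05,  5.10717203e-05]), 'joint_efforts': array([ 1.20366029e-03, -4.44870615e+01, -3.51336157e+01, -2.78956722e-04,
        9.00539366e-03, -3.36524046e-06]), 'eef_pos': array([0.19513717, 0.5403261 , 0.23040852]), 'eef_rot': array([-3.25130219e-04,  1.72531471e-01,  9.85003644e-01, -7.78900329e-04]), 'wrist_force': array([-0.82824943, -0.23153149, -0.20628465]), 'torque': array([-0.02611496,  0.001405  , -0.04316695]), 'grasp_force': 0.0, 'opening': 0.9983549844013192}
top speedbox 0.92 [333. 184.] [0.651 0.009 0.052] 0.083 7834
top speedbox 0.7 [164. 350.] [0.414 0.263 0.052] 0.087 8984
top lever_knob 0.88 [184. 358.] [0.405 0.222 0.11 ] 0.113 492
top lever_knob 0.82 [361. 173.] [ 0.653 -0.031  0.11 ] 0.113 401
top start_top 0.94 [381. 266.] [ 0.527 -0.06   0.058] 0.06 430
top stop_top 0.72 [291. 272.] [0.525 0.076 0.058] 0.061 431
top tube 0
[... 196 characters left out ...]
.676 0.006 0.05 ] 0.08 5885
scene speedbox 0.8 [420. 194.] [0.435 0.261 0.05 ] 0.066 4675
scene lever_knob 0.84 [270. 269.] [ 0.666 -0.033  0.107] 0.112 352
scene lever_knob 0.7 [408. 166.] [0.418 0.223 0.105] 0.112 266
scene start_top 0.71 [261. 221.] [ 0.535 -0.061  0.057] 0.06 248
scene stop_top 0.79 [334. 222.] [0.531 0.074 0.057] 0.06 221
scene blank 0.94 [201. 293.] [ 0.671 -0.165  0.006] 0.009 540
scene blank 0.7 [269. 269.] [ 0.669 -0.032  0.108] 0.112 280
scene blank 0.4 [292. 286.] [0.676 0.007 0.05 ] 0.079 5833
scene blank 0.19 [335. 223.] [0.532 0.074 0.057] 0.06 264
scene jar 0.7 [316. 340.] [0.778 0.053 0.068] 0.072 1151
scene jar 0.19 [290. 287.] [0.676 0.007 0.05 ] 0.078 5866
```

View pics/top.png

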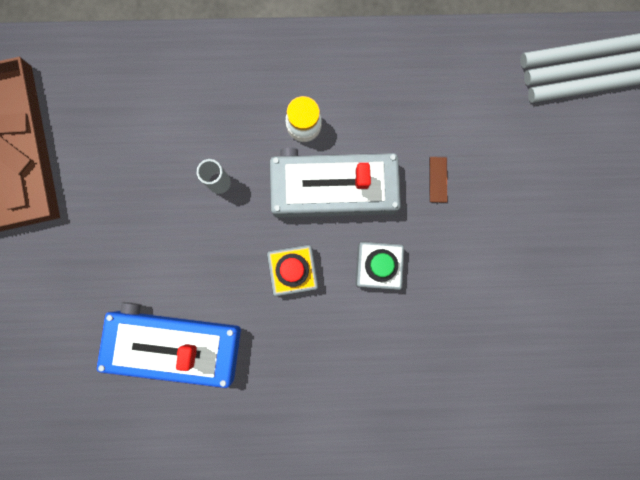

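View pics/scene.png

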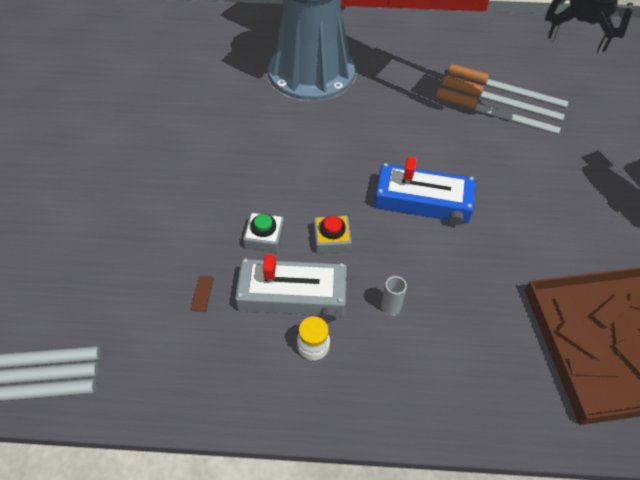

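The scene shows the grey box at about (333,184) in the top picture, with its knob at (361,173) at the right end of the slot, which is world −y. The blue box is the look-alike. Green start is at (381,266) and red stop at (291,272). Next I'll measure the box axis and knob more precisely.

Run:
```python
from h import *
P=np.load("top.npy")
def rect(m):
    (c,s,a)=cv2.minAreaRect((P[m][:,:2]*1000).astype(np.float32)); return np.round(c,1),np.round(s,1),round(a,2),m.sum()
x,y,z=P[...,0],P[...,1],P[...,2]
near=(abs(x-.655)<.08)&(abs(y-.01)<.125)
m=near&(z>.044)&(z<.056); m=cv2.morphologyEx(m.astype(np.uint8),cv2.MORPH_OPEN,np.ones((5,5)))>0
print("box",rect(m), np.median(z[m]))
k=near&(z>.1); print("knob",rect(k),np.median(P[k],0))
for n,c in (("start",(.527,-.06)),("stop",(.525,.076))):
    b=(np.hypot(x-c[0],y-c[1])<.03)&(z>.054); print(n,rect(b),np.median(P[b],0))
    b=(np.hypot(x-c[0],y-c[1])<.06)&(z>.03)&(z<.04);print(rect(b))
Q=np.load("scene.npy"); x,y,z=Q[...,0],Q[...,1],Q[...,2]
P=Q;near=(abs(x-.655)<.08)&(abs(y-.01)<.125)
print("scene box",rect(near&(z>.046)&(z<.054)));print(rect(near&(z>.106)))
o=ctrl.get_obs();print(R.from_quat(np.roll(o["eef_rot"],-1)).as_matrix().round(3))
```

```text
box (array([655.8,   6.9]), array([ 90.3, 199.7]), 0.13, np.int64(6842)) 0.051808651556227214
knob (array([655.5, -31.8]), array([20.1, 33.6]), 89.91, np.int64(339)) [ 0.65424159 -0.03120597  0.11046032]
start (array([527.6, -60.1]), array([34.7, 33.2]), 88.37, np.int64(430)) [ 0.52741706 -0.06038665  0.05802717]
(array([527.5, -60.4]), array([70.2, 70. ]), 84.46, np.int64(1095))
stop (array([523.9,  75.6]), array([34.5, 33.1]), 88.3, np.int64(435)) [0.52395492 0.07602996 0.05826712]
(array([524.1,  76.2]), array([70., 70.]), 7.78, np.int64(1120))
scene box (array([660.7,   5.8]), array([ 90.8, 199. ]), 0.4, np.int64(3987))
(array([660. , -32.9]), array([33.6, 20.1]), 0.67, np.int64(178))
[[-0.94  0.34  0.  ]
 [ 0.34  0.94  0.  ]
 [-0.    0.   -1.  ]]
```

Emit:
apply_moves(moves=[{"jaw":0,"offset":[0,0,0],"rot":[0,0,-10]},{"jaw":0,"offset":[0,0,0],"rot":[0,0,-9.9]},{"jaw":0,"offset":[-35,-49,0],"rot":[0,0,0]},{"jaw":0,"offset":[-35,-49,0],"rot":[0,0,0]},{"jaw":0,"offset":[-35,-49,0],"rot":[0,0,0]}])

```text
time_s: 1.42
eef_pos: [0.3012, 0.3925, 0.2314]
eef_rot: [0.0, -0.001, 1.0, 0.0]
wrist_force: [0.4, 1.2, 0.5]
opening: 0.002
grasp_force: 0.0
```

Emit:
apply_moves(moves=[{"jaw":0,"offset":[-35,-49,0],"rot":[0,0,0]},{"jaw":0,"offset":[-35,-49,0],"rot":[0,0,0]},{"jaw":0,"offset":[-35,-49,0],"rot":[0,0,0]},{"jaw":0,"offset":[-35,-49,0],"rot":[0,0,0]},{"jaw":0,"offset":[-35,-49,0],"rot":[0,0,0]}])

```text
time_s: 2.05
eef_pos: [0.4767, 0.1472, 0.2317]
eef_rot: [0.001, -0.0, 1.0, 0.0]
wrist_force: [0.8, 0.5, -0.5]
opening: -0.003
grasp_force: 0.0
```

Emit:
apply_moves(moves=[{"jaw":0,"offset":[-35,-49,0],"rot":[0,0,0]},{"jaw":0,"offset":[-35,-49,0],"rot":[0,0,0]},{"jaw":0,"offset":[-35,-49,0],"rot":[0,0,0]},{"jaw":0,"offset":[-35,-49,0],"rot":[0,0,0]},{"jaw":0,"offset":[0,0,0],"rot":[0,0,0]}])

```text
time_s: 2.68
eef_pos: [0.6173, -0.0511, 0.2306]
eef_rot: [0.0, 0.002, 1.0, -0.0]
wrist_force: [-0.5, 0.4, -0.3]
opening: -0.001
grasp_force: 0.0
```

Emit:
apply_moves(moves=[{"jaw":0,"offset":[-20,-18,0],"rot":[0,0,0]},{"jaw":0,"offset":[-20,-18,0],"rot":[0,0,0]},{"jaw":0,"offset":[0,0,50],"rot":[0,0,0]},{"jaw":0,"offset":[0,0,50],"rot":[0,0,0]},{"jaw":0,"offset":[0,0,45],"rot":[0,0,0]}])

```text
time_s: 3.3
eef_pos: [0.655, -0.0819, 0.0846]
eef_rot: [-0.0, -0.001, 1.0, 0.0]
wrist_force: [0.4, 0.1, -0.9]
opening: -0.004
grasp_force: 0.0
```

Emit:
apply_moves(moves=[{"jaw":0,"offset":[0,0,0],"rot":[0,0,0]},{"jaw":0,"offset":[0,5,0],"rot":[0,0,0]},{"jaw":0,"offset":[0,5,0],"rot":[0,0,0]},{"jaw":0,"offset":[0,5,0],"rot":[0,0,0]},{"jaw":0,"offset":[0,0,0],"rot":[0,0,0]}])

```text
time_s: 3.92
eef_pos: [0.6563, -0.0675, 0.0874]
eef_rot: [0.001, -0.001, 1.0, -0.0]
wrist_force: [-0.3, 0.1, -0.3]
opening: -0.0
grasp_force: 0.0
```

Run:
```python
from h import *
rgb,d,P=cloud("scene"); print(ctrl.get_obs()["eef_pos"],ctrl.get_obs()["wrist_force"])
cv2.imwrite("pics/s2.png",cv2.resize(rgb[180:340,200:400,::-1],(800,640))[:600])
```

```text
[ 0.65605397 -0.06770166  0.08701957] [-0.44863552  0.00172133  0.03231165]
```

View pics/s2.png

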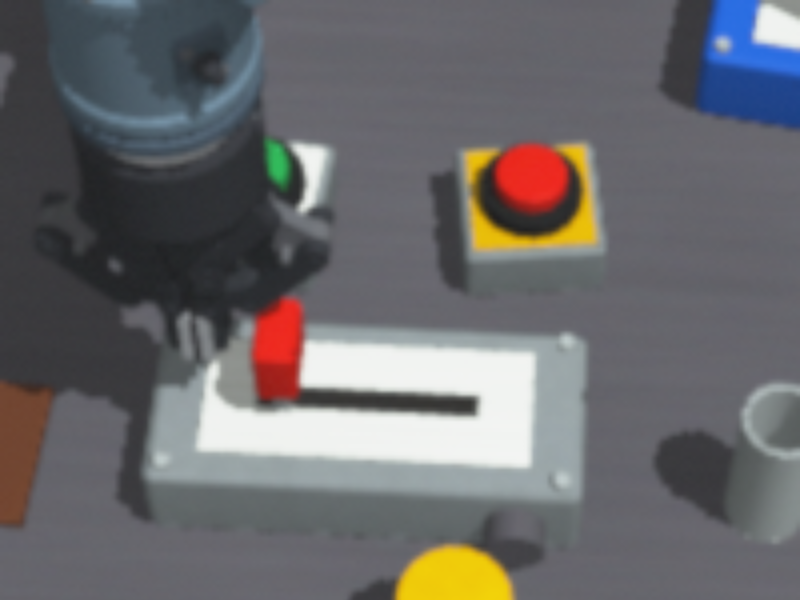

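The knob at crop (278,350) sits just right of the fingertips at (195,335), and nothing is touching yet. I'll push in slowly.

Emit:
apply_moves(moves=[{"jaw":0,"offset":[0,3,2],"rot":[0,0,0]},{"jaw":0,"offset":[0,3,1],"rot":[0,0,0]},{"jaw":0,"offset":[0,3,0],"rot":[0,0,0]},{"jaw":0,"offset":[0,3,0],"rot":[0,0,0]},{"jaw":0,"offset":[0,3,0],"rot":[0,0,0]}])

```text
time_s: 4.6
eef_pos: [0.6557, -0.0529, 0.0832]
eef_rot: [-0.0, -0.0, 1.0, -0.0]
wrist_force: [-0.5, 0.1, 0.6]
opening: 0.002
grasp_force: 0.4
```

Emit:
apply_moves(moves=[{"jaw":0,"offset":[0,2,0],"rot":[0,0,0]},{"jaw":0,"offset":[0,2,0],"rot":[0,0,0]},{"jaw":0,"offset":[0,2,0],"rot":[0,0,0]},{"jaw":0,"offset":[0,2,0],"rot":[0,0,0]},{"jaw":0,"offset":[0,0,0],"rot":[0,0,0]}])

```text
time_s: 5.22
eef_pos: [0.6558, -0.0447, 0.0834]
eef_rot: [0.0, -0.0, 1.0, 0.0]
wrist_force: [0.0, -0.6, -0.4]
opening: 0.0
grasp_force: 0.0
```

```bash
cat >> h.py <<'E'
def lever():
    # knob centre y (top camera), knob found by its height and red colour; lever value from first view's bias
    rgb,d,P=cloud("top"); x,y,z=np.moveaxis(P,-1,0); c=rgb.astype(int)
    k=(abs(x-.656)<.03)&(abs(y)<.1)&(z>.1)&(z<.12)&(c[...,0]>120)&(c[...,1]<60)
    rgb2,d2,P2=cloud("scene"); x,y,z=np.moveaxis(P2,-1,0); c=rgb2.astype(int)
    k2=(abs(x-.66)<.03)&(abs(y)<.1)&(z>.075)&(z<.12)&(c[...,0]>120)&(c[...,1]<60)
    f=lambda q:np.round(np.percentile(q[:,1],[2,50,98])*1000,1) if len(q)>5 else None
    o=ctrl.get_obs(); print("top",f(P[k]),k.sum(),"scene",f(P2[k2]),k2.sum(),o["eef_pos"].round(4),o["wrist_force"].round(1),o["time_s"])
    return rgb,rgb2
E
python3 -c "
from h import *
lever()"
```

```text
top [-28.3 -18.2  -9.9] 70 scene [-28.8 -19.1 -11.2] 208 [ 0.6559 -0.0449  0.0834] [-0.6 -0.6 -0.4] 5.325
```

Emit:
apply_moves(moves=[{"jaw":0,"offset":[0,2,0],"rot":[0,0,0]},{"jaw":0,"offset":[0,1,0],"rot":[0,0,0]},{"jaw":0,"offset":[0,1,0],"rot":[0,0,0]},{"jaw":0,"offset":[0,1,0],"rot":[0,0,0]},{"jaw":0,"offset":[0,0,0],"rot":[0,0,0]}])

```text
time_s: 5.95
eef_pos: [0.6559, -0.041, 0.0834]
eef_rot: [0.0, -0.0, 1.0, -0.001]
wrist_force: [-0.9, -5.3, -0.1]
opening: -0.001
grasp_force: 2.5
```

Emit:
apply_moves(moves=[{"jaw":0,"offset":[0,1,0],"rot":[0,0,0]},{"jaw":0,"offset":[0,1,0],"rot":[0,0,0]},{"jaw":0,"offset":[0,1,0],"rot":[0,0,0]},{"jaw":0,"offset":[0,0,0],"rot":[0,0,0]},{"jaw":0,"offset":[0,0,0],"rot":[0,0,0]}])

```text
time_s: 6.58
eef_pos: [0.6559, -0.0393, 0.0835]
eef_rot: [0.0, 0.0, 1.0, -0.002]
wrist_force: [-0.3, -8.9, 0.2]
opening: -0.004
grasp_force: 4.5
```

Emit:
apply_moves(moves=[{"jaw":0,"offset":[0,1,0],"rot":[0,0,0]},{"jaw":0,"offset":[0,1,0],"rot":[0,0,0]},{"jaw":0,"offset":[0,1,0],"rot":[0,0,0]},{"jaw":0,"offset":[0,1,0],"rot":[0,0,0]},{"jaw":0,"offset":[0,0,0],"rot":[0,0,0]}])

```text
time_s: 7.2
eef_pos: [0.6556, -0.0323, 0.0832]
eef_rot: [-0.0, -0.0, 1.0, 0.0]
wrist_force: [-0.1, 0.7, -0.6]
opening: -0.0
grasp_force: 0.0
```

```bash
python3 -c "
from h import *
lever()"
```

```text
top [-15.2  -5.4   3. ] 65 scene [-12.7  -3.4   4.4] 206 [ 0.6555 -0.0323  0.0831] [ 0.7 -0.3  0.3] 7.3
```

Emit:
apply_moves(moves=[{"jaw":0,"offset":[0,2,0],"rot":[0,0,0]},{"jaw":0,"offset":[0,1,0],"rot":[0,0,0]},{"jaw":0,"offset":[0,1,0],"rot":[0,0,0]},{"jaw":0,"offset":[0,1,0],"rot":[0,0,0]},{"jaw":0,"offset":[0,1,0],"rot":[0,0,0]}])

```text
time_s: 7.92
eef_pos: [0.6557, -0.0269, 0.0833]
eef_rot: [0.0, -0.0, 1.0, 0.0]
wrist_force: [-0.2, -0.5, -0.2]
opening: 0.0
grasp_force: 0.0
```

Emit:
apply_moves(moves=[{"jaw":0,"offset":[0,1,0],"rot":[0,0,0]},{"jaw":0,"offset":[0,1,0],"rot":[0,0,0]},{"jaw":0,"offset":[0,1,0],"rot":[0,0,0]},{"jaw":0,"offset":[0,0,0],"rot":[0,0,0]},{"jaw":0,"offset":[0,0,0],"rot":[0,0,0]}])

```text
time_s: 8.55
eef_pos: [0.6557, -0.025, 0.0834]
eef_rot: [0.0, -0.0, 1.0, -0.001]
wrist_force: [-1.3, -4.8, -0.5]
opening: 0.001
grasp_force: 2.6
```

Emit:
apply_moves(moves=[{"jaw":0,"offset":[0,1,0],"rot":[0,0,0]},{"jaw":0,"offset":[0,1,0],"rot":[0,0,0]},{"jaw":0,"offset":[0,0,0],"rot":[0,0,0]},{"jaw":0,"offset":[0,0,0],"rot":[0,0,0]},{"jaw":0,"offset":[0,0,0],"rot":[0,0,0]}])

```text
time_s: 9.18
eef_pos: [0.6558, -0.0242, 0.0834]
eef_rot: [0.0, 0.0, 1.0, -0.001]
wrist_force: [-1.1, -8.8, -0.5]
opening: -0.002
grasp_force: 4.4
```

Emit:
apply_moves(moves=[{"jaw":0,"offset":[0,1,0],"rot":[0,0,0]},{"jaw":0,"offset":[0,1,0],"rot":[0,0,0]},{"jaw":0,"offset":[0,0,0],"rot":[0,0,0]},{"jaw":0,"offset":[0,0,0],"rot":[0,0,0]},{"jaw":0,"offset":[0,0,0],"rot":[0,0,0]}])

```text
time_s: 9.8
eef_pos: [0.6557, -0.0222, 0.0834]
eef_rot: [-0.0, 0.0, 1.0, -0.001]
wrist_force: [-1.6, -9.5, -0.7]
opening: 0.001
grasp_force: 4.5
```

Emit:
apply_moves(moves=[{"jaw":0,"offset":[0,1,0],"rot":[0,0,0]},{"jaw":0,"offset":[0,0,0],"rot":[0,0,0]},{"jaw":0,"offset":[0,0,0],"rot":[0,0,0]},{"jaw":0,"offset":[0,0,0],"rot":[0,0,0]},{"jaw":0,"offset":[0,0,0],"rot":[0,0,0]}])

```text
time_s: 10.42
eef_pos: [0.6557, -0.0188, 0.0833]
eef_rot: [0.0, -0.0, 1.0, 0.0]
wrist_force: [-1.9, -3.4, 0.3]
opening: 0.003
grasp_force: 1.3
```

Near the crest of the second ridge.

Emit:
apply_moves(moves=[{"jaw":0,"offset":[0,1,0],"rot":[0,0,0]},{"jaw":0,"offset":[0,1,0],"rot":[0,0,0]},{"jaw":0,"offset":[0,0,0],"rot":[0,0,0]},{"jaw":0,"offset":[0,0,0],"rot":[0,0,0]},{"jaw":0,"offset":[0,0,0],"rot":[0,0,0]}])

```text
time_s: 11.05
eef_pos: [0.6557, -0.0167, 0.0832]
eef_rot: [-0.0, -0.0, 1.0, 0.0]
wrist_force: [0.6, -0.1, 0.7]
opening: -0.0
grasp_force: 0.0
```

```bash
python3 -c "
from h import *
lever()"
```

```text
top [ 5.9 15.9 24.4] 66 scene [ 6.3 15.2 23.1] 209 [ 0.6557 -0.0169  0.0833] [-0.5 -0.3 -0.1] 11.15
```

Emit:
apply_moves(moves=[{"jaw":0,"offset":[0,2,0],"rot":[0,0,0]},{"jaw":0,"offset":[0,2,0],"rot":[0,0,0]},{"jaw":0,"offset":[0,2,0],"rot":[0,0,0]},{"jaw":0,"offset":[0,1,0],"rot":[0,0,0]},{"jaw":0,"offset":[0,0,0],"rot":[0,0,0]}])

```text
time_s: 11.78
eef_pos: [0.6557, -0.0099, 0.0833]
eef_rot: [0.0, -0.0, 1.0, -0.0]
wrist_force: [-0.3, 0.0, -0.4]
opening: -0.0
grasp_force: 0.0
```

Emit:
apply_moves(moves=[{"jaw":0,"offset":[0,1,0],"rot":[0,0,0]},{"jaw":0,"offset":[0,1,0],"rot":[0,0,0]},{"jaw":0,"offset":[0,1,0],"rot":[0,0,0]},{"jaw":0,"offset":[0,0,0],"rot":[0,0,0]},{"jaw":0,"offset":[0,0,0],"rot":[0,0,0]}])

```text
time_s: 12.4
eef_pos: [0.6557, -0.0087, 0.0834]
eef_rot: [-0.0, 0.0, 1.0, -0.001]
wrist_force: [-1.7, -7.7, -0.2]
opening: -0.001
grasp_force: 3.6
```

Emit:
apply_moves(moves=[{"jaw":0,"offset":[0,1,0],"rot":[0,0,0]},{"jaw":0,"offset":[0,1,0],"rot":[0,0,0]},{"jaw":0,"offset":[0,0,0],"rot":[0,0,0]},{"jaw":0,"offset":[0,0,0],"rot":[0,0,0]},{"jaw":0,"offset":[0,0,0],"rot":[0,0,0]}])

```text
time_s: 13.02
eef_pos: [0.6557, -0.0073, 0.0834]
eef_rot: [-0.0, 0.0, 1.0, -0.002]
wrist_force: [-1.3, -8.8, -0.6]
opening: 0.005
grasp_force: 4.6
```

Emit:
apply_moves(moves=[{"jaw":0,"offset":[0,1,0],"rot":[0,0,0]},{"jaw":0,"offset":[0,1,0],"rot":[0,0,0]},{"jaw":0,"offset":[0,0,0],"rot":[0,0,0]},{"jaw":0,"offset":[0,0,0],"rot":[0,0,0]},{"jaw":0,"offset":[0,0,0],"rot":[0,0,0]}])

```text
time_s: 13.65
eef_pos: [0.6557, -0.0028, 0.0833]
eef_rot: [-0.0, -0.0, 1.0, 0.0]
wrist_force: [-0.9, -2.3, 0.1]
opening: -0.004
grasp_force: 1.5
```

Emit:
apply_moves(moves=[{"jaw":0,"offset":[0,1,0],"rot":[0,0,0]},{"jaw":0,"offset":[0,0,0],"rot":[0,0,0]},{"jaw":0,"offset":[0,0,0],"rot":[0,0,0]},{"jaw":0,"offset":[0,0,0],"rot":[0,0,0]},{"jaw":0,"offset":[0,0,0],"rot":[0,0,0]}])

```text
time_s: 14.28
eef_pos: [0.6557, -0.0018, 0.0833]
eef_rot: [0.0, -0.0, 1.0, 0.0]
wrist_force: [0.4, -0.1, -0.1]
opening: 0.002
grasp_force: 0.0
```

```bash
python3 -c "
from h import *
lever()"
```

```text
top [15.9 24.5 34. ] 62 scene [16.2 24.5 32.7] 194 [ 0.6557 -0.0019  0.0833] [-0.4 -0.3  0.8] 14.375
```

Emit:
apply_moves(moves=[{"jaw":0,"offset":[0,0,0],"rot":[0,0,0]},{"jaw":0,"offset":[0,0,0],"rot":[0,0,0]},{"jaw":0,"offset":[0,0,0],"rot":[0,0,0]},{"jaw":0,"offset":[0,0,0],"rot":[0,0,0]},{"jaw":0,"offset":[0,0,0],"rot":[0,0,0]}])

```text
time_s: 15.0
eef_pos: [0.6557, -0.002, 0.0833]
eef_rot: [0.0, -0.0, 1.0, 0.0]
wrist_force: [-0.9, 0.9, -0.0]
opening: 0.002
grasp_force: 0.0
```

```bash
python3 -c "
from h import *
lever()"
```

```text
top [16.  25.9 34.3] 66 scene [16.1 24.5 32.4] 194 [ 0.6557 -0.002   0.0833] [ 0.1  0.7 -0. ] 15.1
```

Emit:
apply_moves(moves=[{"jaw":0,"offset":[0,1,0],"rot":[0,0,0]},{"jaw":0,"offset":[0,0,0],"rot":[0,0,0]},{"jaw":0,"offset":[0,1,0],"rot":[0,0,0]},{"jaw":0,"offset":[0,0,0],"rot":[0,0,0]},{"jaw":0,"offset":[0,0,0],"rot":[0,0,0]}])

```text
time_s: 15.72
eef_pos: [0.6557, 0.0, 0.0833]
eef_rot: [0.0, -0.0, 1.0, -0.0]
wrist_force: [-0.3, -0.3, 0.4]
opening: 0.003
grasp_force: 0.0
```

```bash
python3 -c "
from h import *
a,b=lever()
cv2.imwrite('pics/s3.png',cv2.resize(b[200:320,220:380,::-1],(800,600),interpolation=cv2.INTER_CUBIC))"
```

```text
top [21.6 31.6 40. ] 71 scene [22.1 30.9 38.4] 199 [ 0.6557 -0.      0.0833] [ 0.3 -1.2  0.6] 15.825
```

View pics/s3.png

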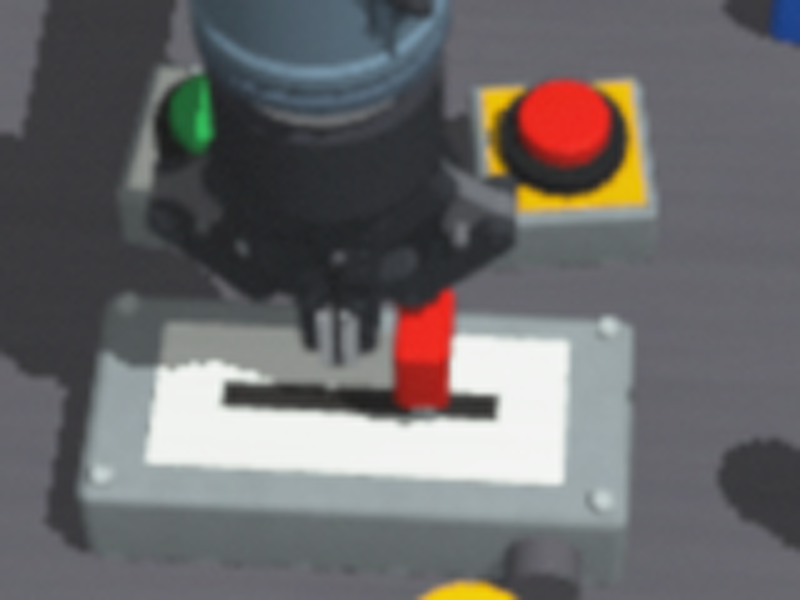

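The lever is in the third click: the knob is at y≈31 mm, with 16.7 mm of slot left by pixels (452 to 497). Next I back off, lift, and go to start.

Emit:
apply_moves(moves=[{"jaw":0,"offset":[0,-15,0],"rot":[0,0,0]},{"jaw":0,"offset":[0,0,-40],"rot":[0,0,0]},{"jaw":0,"offset":[0,0,-40],"rot":[0,0,0]},{"jaw":0,"offset":[42,-15,0],"rot":[0,0,0]},{"jaw":0,"offset":[43,-15,0],"rot":[0,0,0]}])

```text
time_s: 16.45
eef_pos: [0.5702, -0.0464, 0.164]
eef_rot: [0.001, -0.0, 1.0, -0.0]
wrist_force: [0.4, -1.1, 0.2]
opening: -0.002
grasp_force: 0.0
```

Emit:
apply_moves(moves=[{"jaw":0,"offset":[43,-15,0],"rot":[0,0,0]},{"jaw":0,"offset":[0,0,40],"rot":[0,0,0]},{"jaw":0,"offset":[0,0,35],"rot":[0,0,0]},{"jaw":0,"offset":[0,0,10],"rot":[0,0,0]},{"jaw":0,"offset":[0,0,0],"rot":[0,0,0]}])

```text
time_s: 17.08
eef_pos: [0.5277, -0.0605, 0.0782]
eef_rot: [-0.0, -0.0, 1.0, 0.0]
wrist_force: [-0.3, 0.1, 0.3]
opening: -0.003
grasp_force: 0.0
```

```bash
python3 -c "
from h import *
lever()"
```

```text
top [21.4 25.7 40. ] 101 scene [22.  30.6 38.4] 236 [ 0.5288 -0.0606  0.0796] [-1.   0.1  0.5] 17.175
```

Emit:
apply_moves(moves=[{"jaw":0,"offset":[0,0,6],"rot":[0,0,0]},{"jaw":0,"offset":[0,0,6],"rot":[0,0,0]},{"jaw":0,"offset":[0,0,5],"rot":[0,0,0]},{"jaw":0,"offset":[0,0,3],"rot":[0,0,0]},{"jaw":0,"offset":[0,0,0],"rot":[0,0,0]}])

```text
time_s: 17.8
eef_pos: [0.5275, -0.0599, 0.0579]
eef_rot: [-0.0, -0.0, 1.0, 0.0]
wrist_force: [1.0, 0.1, -0.1]
opening: 0.002
grasp_force: 0.0
```

Emit:
apply_moves(moves=[{"jaw":0,"offset":[0,0,2],"rot":[0,0,0]},{"jaw":0,"offset":[0,0,2],"rot":[0,0,0]},{"jaw":0,"offset":[0,0,2],"rot":[0,0,0]},{"jaw":0,"offset":[0,0,0],"rot":[0,0,0]},{"jaw":0,"offset":[0,0,0],"rot":[0,0,0]}])

```text
time_s: 18.42
eef_pos: [0.528, -0.0601, 0.0526]
eef_rot: [0.0, -0.0, 1.0, -0.0]
wrist_force: [-1.0, -0.1, 4.2]
opening: 0.002
grasp_force: 2.0
```

Emit:
apply_moves(moves=[{"jaw":0,"offset":[0,0,1],"rot":[0,0,0]},{"jaw":0,"offset":[0,0,1],"rot":[0,0,0]},{"jaw":0,"offset":[0,0,1],"rot":[0,0,0]},{"jaw":0,"offset":[0,0,0],"rot":[0,0,0]},{"jaw":0,"offset":[0,0,0],"rot":[0,0,0]}])

```text
time_s: 19.05
eef_pos: [0.5281, -0.0601, 0.0508]
eef_rot: [0.0, -0.0, 1.0, -0.0]
wrist_force: [-5.9, 1.2, 18.1]
opening: -0.001
grasp_force: 8.9
```

The button bottomed out at 18 N. Lifting clear.

Emit:
apply_moves(moves=[{"jaw":0,"offset":[0,0,-10],"rot":[0,0,0]},{"jaw":0,"offset":[0,0,-30],"rot":[0,0,0]},{"jaw":0,"offset":[0,0,-50],"rot":[0,0,0]},{"jaw":0,"offset":[50,0,-20],"rot":[0,0,0]},{"jaw":0,"offset":[50,0,0],"rot":[0,0,0]}])

```text
time_s: 19.68
eef_pos: [0.4277, -0.0605, 0.1608]
eef_rot: [0.001, -0.001, 1.0, -0.001]
wrist_force: [-0.5, 0.1, 1.0]
opening: 0.003
grasp_force: 0.0
```

Emit:
apply_moves(moves=[{"jaw":0,"offset":[20,-40,0],"rot":[0,0,0]},{"jaw":0,"offset":[0,-50,0],"rot":[0,0,0]},{"jaw":0,"offset":[0,0,0],"rot":[0,0,0]},{"jaw":0,"offset":[0,0,0],"rot":[0,0,0]},{"jaw":0,"offset":[0,0,0],"rot":[0,0,0]}])

```text
time_s: 20.3
eef_pos: [0.4076, -0.149, 0.1589]
eef_rot: [-0.0, -0.001, 1.0, 0.0]
wrist_force: [-0.0, 0.8, -0.8]
opening: 0.003
grasp_force: 0.0
```

```bash
python3 -c "
from h import *
a,b=lever()
cv2.imwrite('pics/t4.png',a[...,::-1])
for t in ['start_top','stop_top','tube','blank','jar']:
    rgb,d,P=cloud('top')
    for r in ctrl.outline_of('top',t)[:1]:
        Q=P[r['region']]; print(t,np.nanmedian(Q,0).round(3),np.nanpercentile(Q[:,2],95).round(3))"
```

```text
top [21.5 25.8 40. ] 97 scene [22.  30.7 38.4] 236 [ 0.4078 -0.1491  0.1591] [-0.6  0.5  0.7] 20.4
stop_top [0.524 0.076 0.058] 0.061
tube [0.671 0.193 0.053] 0.082
blank [ 0.665 -0.164  0.007] 0.009
jar [0.751 0.053 0.07 ] 0.073
```

View pics/t4.png

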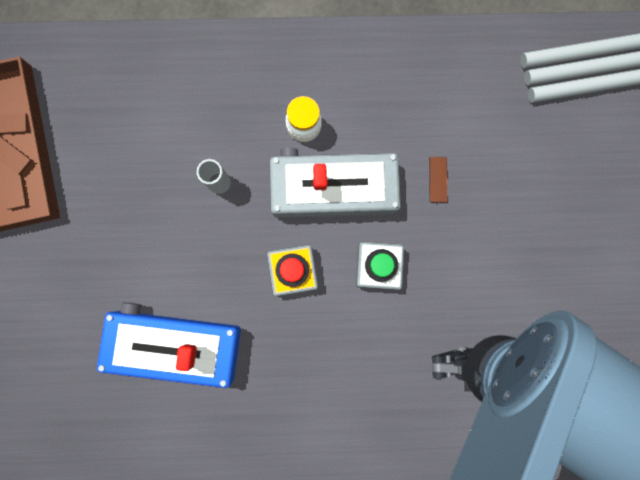

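The knob is at (320,176), still in the third seat. The green button at (381,265) is clear, the loose things haven't moved, and the arm is away from everything.

```bash
python3 -c "
from bench import ctrl
print(ctrl.hand_in())"
```

```text
the job is handed in; nothing more can be done
None
```

The job is handed in: the lever sits in the third click, start was pressed fully down once and released, stop was not pressed, the tube, blank and jar have not moved, and the arm is clear (20 s of the 72 s used).

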